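# Twist the lid off the cinnamon jar, braced in its stand

## Task

Stand the tall square spice jar, lid still on and tight, upright and fully down in the empty well of the wooden jar stand so that it cannot turn. There twist its lid anticlockwise, stop turning as soon as the threads let go (well before a quarter turn), lift the lid straight off and finish still holding it, level and still, about 2 cm above the open mouth; the jar stays in its well. Leave everything else where it is.

Things in the scene. Friction and masses are not known exactly. Their poses are not given: they have to be found in the camera images.
- jar_center (a point): The tall jar, about 340 g, standing on the floor patch away from the stand: clear glass, square, 60 x 60 mm, a flat shoulder 86 mm above its underside, then a round neck 43 mm across; 116 mm tall with its lid on; cinnamon sticks inside. This point is on its axis 58 mm above its underside; z up, x and y square to its sides. Any of its sides may face any side of the well.
- jar_rim (a point): Centre of the jar's open rim, under the lid, on its axis 110 mm above its underside; axes as the jar's. Three thread runs stand out round the neck just below it.
- cap_center (a point): The lid, a round steel twist-off cap: 58 mm across, 22 mm deep, lower edge 94 mm and flat top 116 mm above the jar's underside when on, 8 mm of bare neck between it and the shoulder. This point is its centre, half-way up (47 mm above jar_center when on). The jar can be lifted by it. A sprung liner holds it tight: 0.4 to 0.6 N m to turn, more than the bare floor holds the jar against.
- cap: The same lid; origin at the centre of its lower edge, z up. Angle of its x axis from the jar's x axis, anticlockwise from above: -14 to 0 degrees at the start, with a stop just below that. Its three lugs come free of the threads at +37 degrees and meet the next threads at +83, so a turn of 52 to 80 degrees frees it from any start; then it lifts straight off.
- well (a point): Centre of the floor of the stand's empty well: 69 x 69 mm, bevelled mouth edges, flat floor 40 mm below the stand's top and 10 mm above the floor patch. x points along the row from this end well to the two others (79 and 158 mm on), y across it, z up. A jar in a well can turn only about 4 degrees either way.
- stand: The wooden jar stand, fixed: a row of three square wells, 250 x 89 mm, 50 mm high; the two wells beyond the empty end well hold short jars. Origin under the empty well's centre; axes as the well's.
- short_jar1: bystander, to be left where it is; origin under its middle: a short square glass jar with a steel lid, 60 x 60 mm, 59 mm tall, in the middle well (top 19 mm above the stand's top)
- short_jar2: bystander, to be left where it is; origin under its middle: a second such short jar, in the far well
- mug: bystander, to be left where it is; origin under its middle: a white enamel mug, 80 mm across, 78 mm tall, with a handle at its +y side
- lighter: bystander, to be left where it is; origin under its middle: a black gas lighter lying flat, 235 mm long, 26 mm wide, 20 mm high
- matchbox: bystander, to be left where it is; origin under its middle: a matchbox lying flat, 36 x 56 x 15 mm, about 11 cm from the jar
- fan: bystander, to be left where it is; origin under its middle: a red plastic hand fan lying flat, a round blade 184 mm across, 300 mm long with its handle, 10 mm high, off to the left
Mind the look-alikes: they are no part of the job. What is shaped like the part that bears jar_center but turquoise is not meant. Of the things shaped like the cap, the bare steel one is meant.

How it is judged:
By the outcome, as a careful person would: the job done as asked, in the order asked, and still so for the second after the job is handed in, while the arm keeps its last pose, push and grip.
It also fails if it takes over 58 s, if anything falls off the work surface, if the arm or the gripper's body presses on something with over 40 N, if the wrist force passes 120 N, or if a joint passes its speed limit or range.

## Robot

A 7-joint arm with a two-finger parallel gripper is mounted at the origin on the work surface. World frame = base frame: x ahead of the robot, y to its left, z up, the work surface at z = 0. Lengths are in m, angles in rad, forces in N, time in s.
With the tool pointing down it reaches from about 0.35 to 0.9 m from the base axis. Payload 8.1 kg.
Tool frame: the origin (TCP) lies on the centre line of the jaws, within the pads' length; the fingertips stand 19 mm ahead of it and the grasp point (between the pads) is the TCP; z points along the fingers, y is the direction in which the jaws open and shut (so a half turn about z gives the same grasp; the last joint's range is limited). The gripper opens to 92 mm and grips with 3 to 60 N. Pads are 19 mm wide; open, the fingers measure 130 mm over their backs; the gripper's body (75 mm by 190 mm) begins 47 mm behind the grasp point.
Start: joints at [-1.451, 0.434, 0.025, 1.573, -0.012, 1.134, -0.075], TCP at [0.138, 0.61, 0.246] pointing down, gripper open.
Joint ranges: [-2.62, 2.62], [-0.44, 2.09], [-1.27, 1.32], [0.08, 2.57], [-1.32, 4.46], [0.12, 2], [-2.74, 2.74]. Speed limits (rad/s): [2.22, 2.22, 3.01, 3.01, 3.14, 3.14, 3.14].

## Interface

Orientations are given as a rotation vector (axis times angle).
In Python, from cell import monitor, imaging, workorder, outline_of gives the robot as it stands.
- The arm moves only by the tool move_arm, never from a script. Its argument "series" is a list of rows, each a list of 6 numbers: the shift along the world's x, y, z in cm, then the turn, a rotation vector about the world's x, y, z in degrees. A call has 1 to 8 rows; each row shifts and turns the commanded pose from where the row before left it; what a row does not reach is not made up. A row lasts 1/10 s, in which the tool goes at most 50 mm and 8.59 degrees, less where a joint would pass 70% of its speed; a pose out of reach is approached as far as the arm can. A call with a gripper value outside its range is refused whole. "grip" is the opening, from 0 (shut) to 1 (fully open), set as the call begins (left out, the last holds). The fingers move at their own pace and stop on an object; "force" is the grip in N (left out, the last holds). Time passes only in rows, so rows that do not move let the fingers close. It gives the time, the measured TCP pose, the force and the opening at its end, in the units of the state.
- monitor.observe(): the state, without advancing time (a new reading comes with each control period).
- imaging.get_image(name): name is "scene" or "top"; returns a dict with "color" (480x640x3 uint8, red, green, blue), "fx", "fy", "cx", "cy" (pixels), "dist_coeffs" ([k1, k2, p1, p2, k3] as OpenCV has them; the pictures are not rectified), "rvec" (rotation vector, rad) and "tvec" (3), from world to camera coordinates, as OpenCV has them. Camera axes: x right, y down, z forward; pixel columns grow to the right and rows downward; lengths in m; the calibration is good to about 2 mm. A picture is of the moment at which its call begins. There is no depth.
- workorder.sign_off(): hands the job in, once; it reports no verdict.
Trained networks look in the newest picture that a camera, given by its name, has taken for a name from the list of things; names that differ only in an ending like _2 or _b are one class to them, and where a whole thing is asked for, a point or a joint stands for the part that bears it (a point fixed in the world has none). Each returns a list of dicts, best first, with "p" (0 to 1); they miss things now and then, are a little off and sometimes report something else, mostly with a low value. They report only what shows in the picture. A call takes as long as a camera call. They do not tell look-alikes from the thing itself.
- outline_of(camera, thing): "mask" (480x640 bool, what is visible of it) and "rect" ([left, top, width, height] in pixels, round what is visible of it).
The state is a dict: "clock": time; "joints": joint angles; "dq": joint speeds; "joint_efforts": joint torques, N m; "position": TCP position; "ee_rot": TCP orientation; "force": force on the tool from outside, world axes, zero at the start; "ft_torque": the same for the moment, N m; "width": opening from 0.0 (shut) to 1.0 (fully open).
Only numpy, scipy, OpenCV 4.12 (cv2) and the standard library are available. Lean on these libraries where they do the work, as an engineer would, in place of code of your own. Each camera call takes 0.05 s, during which the arm holds its last target. There are 200 camera calls.

## Working session

There is one attempt and no reset: what is moved stays moved. The work goes in short steps, Python scripts to look and compute and a tool call to move; the robot and the scene stay as the last step left them, time stands still between calls to the robot, and variables do not carry over. Pictures are saved under pics/ and viewed, about 8 in all and at most 12, crops included, and the job is handed in when it is done.

Besides the shell and the picture viewer there is one more tool, called after ">>>" in YAML: its name, and indented under it one key for each argument. move_arm: Moves the arm, as the interface text tells. Its arguments: {"type":"object","properties":{"series":{"type":"array"},"grip":{"type":"number"},"force":{"type":"number"}},"required":["series"]}

```bash
mkdir -p pics; ls
cat > h.py <<'E'
import numpy as np, cv2
from cell import monitor, imaging, workorder, outline_of
def cam(n):
    im=imaging.get_image(n)
    K=np.array([[im['fx'],0,im['cx']],[0,im['fy'],im['cy']],[0,0,1.]])
    return im['color'],K,np.array(im['dist_coeffs'],float),np.array(im['rvec'],float),np.array(im['tvec'],float)
def proj(c,P): return cv2.projectPoints(np.array(P,float).reshape(-1,3),c[3],c[4],c[1],c[2])[0].reshape(-1,2)
def back(c,uv,z):
    uv=np.array(uv,float).reshape(-1,1,2)
    n=cv2.undistortPoints(uv,c[1],c[2]).reshape(-1,2)
    R=cv2.Rodrigues(c[3])[0]; o=-R.T@c[4].ravel()
    d=np.c_[n,np.ones(len(n))]@R
    return o+d*((z-o[2])/d[:,2])[:,None]
def save(name,img,crop=None,s=1):
    if crop: l,t,w,h=crop; img=img[t:t+h,l:l+w]
    img=cv2.resize(img,None,fx=s,fy=s,interpolation=cv2.INTER_CUBIC)
    cv2.imwrite('pics/'+name,img[...,::-1])
E
python3 - <<'E'
from h import *
for n in ('scene','top'):
    c=cam(n); save(n+'1.png',c[0])
    R=cv2.Rodrigues(c[3])[0]; print(n,c[1][0,0],'cam at',(-R.T@c[4].ravel()).round(3),'dir',R[2].round(2))
    for t in ('jar_center','cap','stand','short_jar1','mug','matchbox'):
        for o in outline_of(n,t)[:4]: print(t,round(o['p'],2),o['rect'],back(c,[o['rect'][0]+o['rect'][2]/2,o['rect'][1]+o['rect'][3]/2],0.05).round(3))
s=monitor.observe(); print(s)
E
```

```text
pics
scene 482.0792214937436 cam at [1.356 0.325 1.067] dir [-0.63 -0.13 -0.77]
jar_center 0.63 [329.4, 238.5, 30.2, 39.2] [[0.543 0.224 0.05 ]]
jar_center 0.6 [379.0, 247.9, 25.9, 41.8] [[0.549 0.354 0.05 ]]
cap 0.58 [336.2, 228.9, 23.6, 21.3] [[0.475 0.221 0.05 ]]
cap 0.48 [347.5, 228.1, 21.9, 15.2] [[0.454 0.247 0.05 ]]
stand 0.97 [157.9, 217.0, 51.9, 78.0] [[ 0.638 -0.202  0.05 ]]
mug 0.87 [258.1, 198.2, 30.4, 34.5] [[ 0.435 -0.008  0.05 ]]
mug 0.2 [157.8, 216.3, 52.4, 78.7] [[ 0.637 -0.202  0.05 ]]
matchbox 0.57 [312.7, 277.3, 22.2, 19.9] [[0.65 0.19 0.05]]
top 546.4782146793151 cam at [0.38  0.155 1.194] dir [ 0.15 -0.   -0.99]
jar_center 0.9 [223.3, 219.5, 30.5, 39.2] [[0.554 0.342 0.05 ]]
jar_center 0.86 [279.0, 236.0, 34.4, 42.0] [[0.519 0.219 0.05 ]]
cap 0.79 [281.3, 236.9, 27.0, 30.4] [[0.529 0.222 0.05 ]]
cap 0.72 [380.4, 280.5, 41.8, 47.2] [[ 0.426 -0.004  0.05 ]]
cap 0.65 [269.8, 291.6, 29.2, 27.8] [[0.417 0.24  0.05 ]]
stand 0.83 [463.0, 165.8, 73.8, 118.8] [[ 0.6   -0.214  0.05 ]]
short_jar1 0.79 [477.1, 172.0, 34.1, 33.8] [[ 0.679 -0.203  0.05 ]]
short_jar1 0.7 [480.
[... 165 characters left out ...]
05 ]]
{'clock': 0.7, 'joints': array([-1.45058177,  0.43446311,  0.02502108,  1.57320553, -0.01161822,
        1.13400492, -0.07509201]), 'dq': array([-6.26914244e-05, -5.71439462e-04,  1.54684134e-04,  1.88287259e-04,
        2.31131310e-04, -1.22186790e-03, -2.21117718e-03]), 'joint_efforts': array([-1.50744900e-04, -6.67498684e+01,  9.83552858e-01, -3.14762914e+01,
       -6.06367341e-02,  3.24711367e-02,  2.05262086e-05]), 'position': array([0.13814406, 0.60955111, 0.24576287]), 'ee_rot': array([3.49434109e-01, 3.12209295e+00, 1.01061672e-04]), 'force': array([-0.49888939, -1.09212869, -0.31891358]), 'ft_torque': array([-0.05508426, -0.02451401,  0.04364362]), 'width': 0.998270537096496}
```

View pics/top1.png

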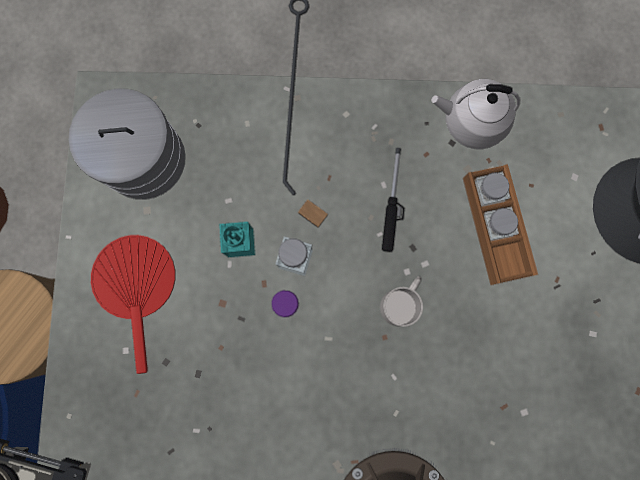

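Run:
```python
import cv2,numpy as np
a=cv2.imread('pics/scene1.png');b=cv2.imread('pics/top1.png')
r=lambda i,l,t,w,h:cv2.resize(i[t:t+h,l:l+w],(400,300),interpolation=cv2.INTER_CUBIC)
cv2.imwrite('pics/crops1.png',np.vstack([np.hstack([r(a,300,205,120,90),r(b,200,195,120,90)]),np.hstack([r(a,140,205,120,90),r(b,430,160,160,120)])]))
```

```text
(no output)
```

View pics/crops1.png

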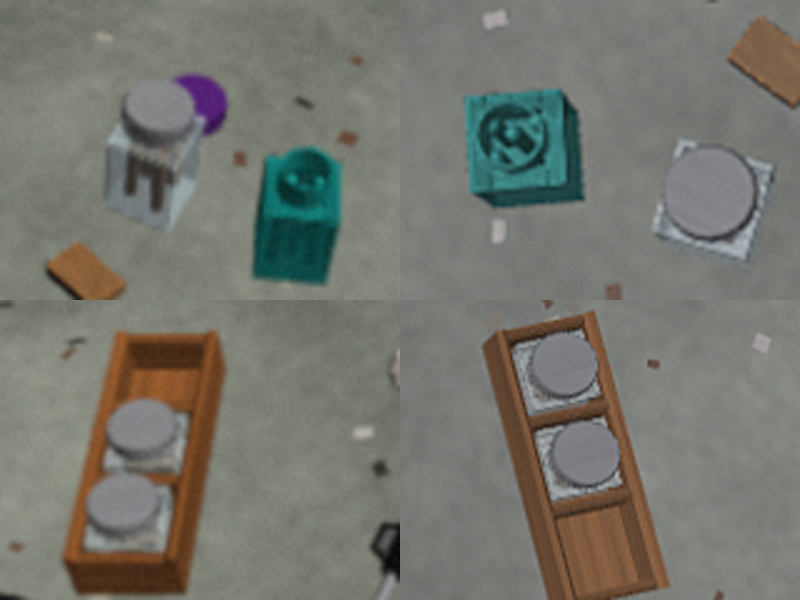

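Top view shows the following candidates. Jar-shaped: the clear glass jar with a steel lid at (294,253) and a turquoise one at (236,238). Cap-shaped: the steel lid on the glass jar (293,251), a purple disc at (285,303), and the short jars' lids in the stand (503,221) and (495,186). I choose the glass jar at (294,253) with its steel lid. The close crop confirms glass, cinnamon sticks and bare steel. The empty well is the near end of the stand, at about (513,260).

```bash
cat > fit.py <<'E'
from h import *
from scipy.optimize import minimize
def box(x,y,a,x0,x1,y0,y1,z0,z1):
    c,s=np.cos(a),np.sin(a)
    return [(x+c*u-s*v,y+s*u+c*v,z) for u in(x0,x1) for v in(y0,y1) for z in(z0,z1)]
def cyl(x,y,r,z0,z1): return [(x+r*np.cos(t),y+r*np.sin(t),z) for t in np.linspace(0,6.283,48) for z in(z0,z1)]
def draw(c,parts,S=8):
    m=np.zeros((480,640),np.uint8)
    for P in parts:
        h=cv2.convexHull(proj(c,P).astype(np.float32)); q=np.zeros_like(m)
        cv2.fillPoly(q,[np.round(h*16).astype(np.int32)],255,cv2.LINE_AA,4); m=np.maximum(m,q)
    return m/255.
def fit(views,parts,p0,step):
    def cost(p): return sum(np.abs(draw(c,parts(*p))-m).sum()/m.sum() for c,m in views)
    best=None
    for k in range(3):
        sx=np.vstack([p0]+[np.array(p0)+np.eye(len(p0))[i]*step[i]*(1 if k%2 else -1) for i in range(len(p0))])
        r=minimize(cost,p0,method='Nelder-Mead',options=dict(initial_simplex=sx,xatol=1e-5,fatol=1e-5,maxiter=300))
        p0=r.x
    return r.x,r.fun
E
cat > m1.py <<'E'
from fit import *
C={n:cam(n) for n in('top','scene')}
def near(n,t,P):
    u=proj(C[n],P)[0]; L=outline_of(n,t)
    if not L: return None
    d=lambda o:np.hypot(o['rect'][0]+o['rect'][2]/2-u[0],o['rect'][1]+o['rect'][3]/2-u[1])
    o=min(L,key=d); print(n,t,round(o['p'],2),o['rect'],round(d(o),1)); return o['mask'].astype(float)
jar=lambda x,y,a:[box(x,y,a,-.03,.03,-.03,.03,0,.086),cyl(x,y,.029,.094,.116),cyl(x,y,.0215,.086,.094)]
jm={n:near(n,'jar_center',[.53,.215,.05]) for n in C}
cm={n:near(n,'cap',[.53,.215,.105]) for n in C}
for n in C: print('cap',n,fit([(C[n],cm[n])],lambda x,y:[cyl(x,y,.029,.094,.116)],[.525,.215],[.01,.01]))
for n in C: print('cap-mask area',cm[n].sum(),'jar',jm[n].sum())
J=[(C[n],np.maximum(jm[n],cm[n])) for n in C]
print('jar both',fit(J,jar,[.525,.215,.3],[.01,.01,.2]))
for v in J: print('jar one',fit([v],jar,[.525,.215,.3],[.01,.01,.2]))
V=[]
for n in C:
    hsv=cv2.cvtColor(C[n][0],cv2.COLOR_RGB2HSV)
    sm=near(n,'stand',[.6,-.2,.03]); 
    k=((hsv[...,0]<18)&(hsv[...,1]>90)).astype(np.uint8)&cv2.dilate(sm.astype(np.uint8),np.ones((9,9)))
    k=cv2.morphologyEx(k,cv2.MORPH_OPEN,np.ones((2,2)))
    h=cv2.convexHull(cv2.findNonZero(k)); m=np.zeros((480,640),np.uint8); cv2.fillPoly(m,[h],1); V.append((C[n],m.astype(float)))
st=lambda x,y,a:[box(x,y,a,-.046,.204,-.0445,.0445,0,.05)]
print('stand both',fit(V,st,[.53,-.2,.2],[.01,.01,.2]))
for v in V: print('stand one',fit([v],st,[.53,-.2,.2],[.01,.01,.2]))
# manual jar corners (top, shoulder)
uv=np.array([(680,137),(775,165),(748,260),(655,232)],float); uv=np.c_[200+(uv[:,0]-400)/3.3333,195+uv[:,1]/3.3333]
B=back(C['top'],uv,.086); print('shoulder',B.round(4),B.mean(0).round(4)); e=np.diff(np.vstack([B,B[:1]]),axis=0); print(np.degrees(np.arctan2(e[:,1],e[:,0])),np.hypot(e[:,0],e[:,1]))
E
python3 m1.py
```

```text
top jar_center 0.66 [274.5, 237.2, 39.0, 39.3] 6.4
scene jar_center 0.91 [329.7, 240.3, 32.0, 33.0] 4.6
top cap 0.94 [278.4, 240.6, 27.0, 27.6] 7.8
scene cap 0.75 [341.0, 226.1, 17.5, 23.8] 7.1
cap top (array([0.52080256, 0.22245045]), np.float64(0.16935548010155702))
cap scene (array([0.52005032, 0.22109638]), np.float64(0.2609342887296561))
cap-mask area 641.0 jar 332.0
cap-mask area 353.0 jar 651.0
jar both (array([ 0.52010389,  0.22228656, -0.20385498]), np.float64(0.2833472871506939))
jar one (array([ 0.51912728,  0.22192806, -0.23394633]), np.float64(0.13268847107188197))
jar one (array([ 0.52361679,  0.22302532, -0.16612179]), np.float64(0.12392000624951176))
top stand 0.71 [482.6, 207.2, 31.4, 32.8] 8.2
scene stand 0.61 [158.5, 214.6, 49.9, 79.1] 8.6
stand both (array([ 0.52997191, -0.23600241,  0.24946905]), np.float64(3.0534330390579245))
stand one (array([ 0.59268754, -0.20521231, -1.07009477]), np.float64(2.570994573072623))
stand one (array([ 0.52813063, -0.23658517,  0.25324734]), np.float64(0.05237234825670882))
shoulder [[0.5573 0.2433 0.086 ]
 [0.5415 0.1843 0.086 ]
 [0.4825 0.1989 0.086 ]
 [0.4981 0.2563 0.086 ]] [0.5198 0.2207 0.086 ]
[-104.97283834  166.0715955    74.81222554  -12.35262071] [0.06110509 0.06075898 0.05944314 0.06058924]
```

>>> move_arm:
  series:
    - [1.5,-1.5,0,0,0,-5]
    - [2.4,-2.4,0,0,0,-7.6]
    - [2.4,-2.4,0,0,0,-7.6]
    - [2.4,-2.4,0,0,0,-7.6]
    - [2.4,-2.4,0,0,0,-7.6]
    - [2.4,-2.4,0,0,0,-7.6]
    - [2.4,-2.4,0,0,0,-7.6]
    - [2.4,-2.4,0,0,0,-7.6]
  grip: 1

```text
clock: 1.9
position: [0.322, 0.4256, 0.246]
ee_rot: [-1.83, -2.553, -0.001]
force: [-0.5, 0.7, 0.3]
width: 1.0
```

>>> move_arm:
  series:
    - [2.4,-2.4,0,0,0,-7.6]
    - [2.4,-2.4,0,0,0,-7.6]
    - [2.4,-2.4,0,0,0,-7.6]
    - [2.4,-2.4,0,0,0,-7.6]
    - [2.4,-2.4,0,0,0,-7.6]
    - [2.4,-2.4,0,0,0,-7.6]
    - [2.4,-2.4,0,0,0,-7.6]
    - [2.4,-2.4,0,0,0,-7.6]

```text
clock: 2.7
position: [0.514, 0.2336, 0.246]
ee_rot: [-2.87, -1.276, -0.001]
force: [-0.3, -0.0, -0.1]
width: 1.001
```

```bash
cat >> h.py <<'E'
from scipy.spatial.transform import Rotation as Ro
def st():
    s=monitor.observe(); R=Ro.from_rotvec(s['ee_rot']).as_matrix()
    print('t',round(s['clock'],2),'pos',(s['position']*100).round(2),'jaw',round(np.degrees(np.arctan2(R[1,1],R[0,1])),2),'tilt z',(np.degrees(R[:2,2])).round(2),'F',s['force'].round(1),'M',s['ft_torque'].round(3),'w',round(s['width'],3),'q',np.degrees(s['joints']).round(0)); return s
E
cat > m2.py <<'E'
from fit import *
from h import st
st()
V=[]
for n in('top','scene'):
    c=cam(n); hsv=cv2.cvtColor(c[0],cv2.COLOR_RGB2HSV)
    roi=(draw(c,[box(.529,-.236,.25,-.065,.225,-.065,.065,-.0,.06)])>0)
    k=((hsv[...,0]<18)&(hsv[...,1]>90)&roi).astype(np.uint8)
    nn,l,s,_=cv2.connectedComponentsWithStats(k); i=1+s[1:,4].argmax(); k=(l==i).astype(np.uint8)
    h=cv2.convexHull(cv2.findNonZero(k)); m=np.zeros((480,640),np.uint8); cv2.fillPoly(m,[h],1); V.append((c,m.astype(float)))
stf=lambda x,y,a:[box(x,y,a,-.046,.204,-.0445,.0445,0,.05)]
for W in (V,V[:1],V[1:]): print('stand',fit(W,stf,[.528,-.236,.25],[.01,.01,.1]))
save('top2.png',V[0][0][0],(220,170,160,120),5)
E
python3 m2.py
```

```text
t 2.7 pos [51.4  23.36 24.6 ] jaw -42.06 tilt z [0.02 0.02] F [-0.3 -0.  -0.1] M [-0.073  0.096 -0.06 ] w 1.001 q [-56.  21.  36. 101. -14.  62. -58.]
stand (array([ 0.52794279, -0.23919834,  0.24578355]), np.float64(0.09596048007412164))
stand (array([ 0.53025765, -0.23809418,  0.24147633]), np.float64(0.04131900861610467))
stand (array([ 0.52482518, -0.24053509,  0.25120051]), np.float64(0.045302857447844735))
```

View pics/top2.png

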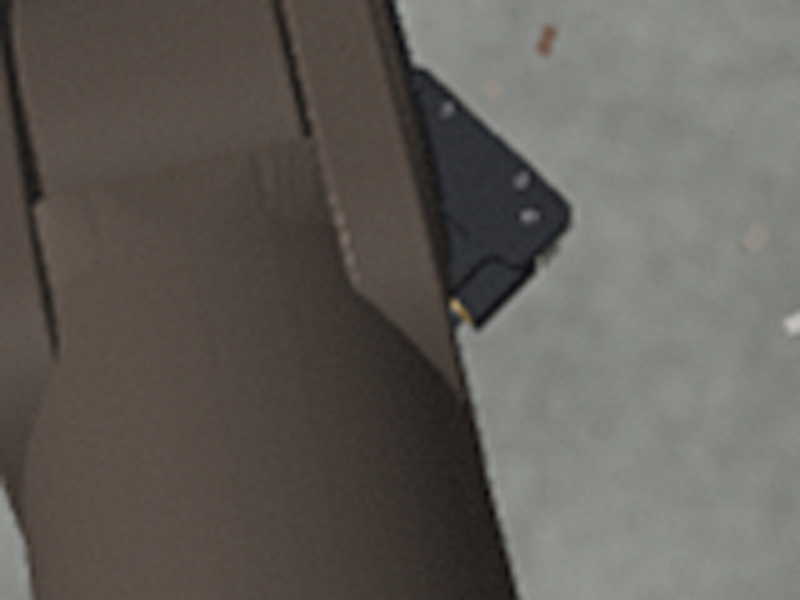

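The picture shows only the arm hiding the jar and the gripper near (520,210), so from here I use the scene camera. I'll descend and grip the lid.

>>> move_arm:
  series:
    - [0.3,-0.6,-1.5,0,0,0]
    - [0.3,-0.6,-2.5,0,0,0]
    - [0,0,-2.5,0,0,0]
    - [0,0,-2.5,0,0,0]
    - [0,0,-2.0,0,0,0]
    - [0,0,-1.6,0,0,0]
    - [0,0,-1.0,0,0,0]
    - [0,0,0,0,0,0]

```text
clock: 3.6
position: [0.5182, 0.2227, 0.1087]
ee_rot: [2.867, 1.285, -0.003]
force: [-0.8, 0.4, -0.0]
width: 1.001
```

Run:
```python
from fit import *
s=st(); c=cam('scene'); p=s['position']
u=proj(c,[p])[0]; print('tcp px',u)
im=c[0].copy()
for P in (cyl(.5205,.2218,.029,.116,.116),):
    pass
save('sc2.png',im,(285,185,120,90),6)
```

```text
t 3.6 pos [51.82 22.27 10.87] jaw -41.72 tilt z [-0.11 -0.05] F [-0.8  0.4 -0. ] M [-0.084  0.158 -0.012] w 1.001 q [-50.  30.  31. 109. -21.  46. -50.]
tcp px [346.99669487 237.05984762]
```

View pics/sc2.png

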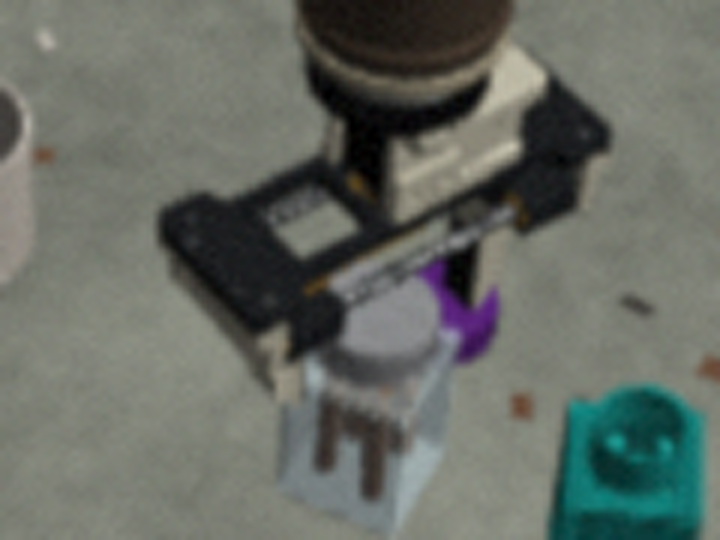

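The lid is between the open fingers (crop centre about (390,320)), so I close on it.

>>> move_arm:
  series:
    - [0,0,0,0,0,0]
    - [0,0,0,0,0,0]
    - [0,0,0,0,0,0]
    - [0,0,0,0,0,0]
    - [0,0,0,0,0,0]
    - [0,0,0,0,0,0]
  grip: 0
  force: 50

```text
clock: 4.25
position: [0.5195, 0.2224, 0.11]
ee_rot: [2.867, 1.283, 0.001]
force: [1.2, -1.1, 1.6]
width: 0.627
```

```bash
python3 -c "
from h import *
st()"
```

```text
t 4.25 pos [51.95 22.24 11.  ] jaw -41.79 tilt z [ 0.05 -0.  ] F [ 1.2 -1.1  1.6] M [-0.292 -0.071  0.021] w 0.627 q [-50.  30.  31. 109. -21.  46. -50.]
```

>>> move_arm:
  series:
    - [0,0,0.8,0,0,0]
    - [0,0,1.7,0,0,0]
    - [0,0,2.5,0,0,0]
    - [0,0,2.5,0,0,0]
    - [0,0,2.5,0,0,0]
    - [0,-0.5,2.0,0,0,0]
    - [0,-1.5,1.0,0,0,2]
    - [0,-2.5,0,0,0,2]

```text
clock: 5.05
position: [0.5193, 0.179, 0.2414]
ee_rot: [-2.817, -1.389, -0.003]
force: [0.9, 0.5, -3.6]
width: 0.631
```

>>> move_arm:
  series:
    - [0.1,-3.5,0,0,0,2]
    - [0.1,-3.5,0,0,0,2]
    - [0.1,-3.5,0,0,0,2]
    - [0.1,-3.5,0,0,0,2]
    - [0.1,-3.5,0,0,0,2]
    - [0.1,-3.5,0,0,0,2]
    - [0.1,-3.5,0,0,0,2]
    - [0.1,-3.5,0,0,0,2]

```text
clock: 5.85
position: [0.5265, -0.1036, 0.2399]
ee_rot: [-2.599, -1.764, 0.001]
force: [1.3, 0.4, -3.3]
width: 0.632
```

>>> move_arm:
  series:
    - [0.1,-3.5,0,0,0,2]
    - [0,-3.5,0,0,0,2]
    - [0,-3,0,0,0,2]
    - [0,-2,0,0,0,1]
    - [0,-1.1,0,0,0,1]
    - [0,-0.5,0,0,0,0]
    - [0,0,0,0,0,0]
    - [0,0,0,0,0,0]

```text
clock: 6.65
position: [0.5282, -0.2374, 0.2397]
ee_rot: [-2.471, -1.939, -0.0]
force: [-0.3, -0.7, -2.5]
width: 0.625
```

Run:
```python
from fit import *
s=st(); p=s['position']
c=cam('scene'); d=cam('top')
np.save('sc3.npy',c[0]); np.save('tp3.npy',d[0])
a=cv2.resize(c[0][170:300,140:270],(400,400),interpolation=cv2.INTER_CUBIC)
b=cv2.resize(d[0][150:300,430:580],(400,400),interpolation=cv2.INTER_CUBIC)
save('both3.png',np.hstack([a,b]))
import pickle; pickle.dump((c,d,p),open('f3.pkl','wb'))
```

```text
t 6.65 pos [ 52.82 -23.74  23.97] jaw -13.74 tilt z [-0.02  0.04] F [-0.3 -0.7 -2.5] M [-0.068  0.024 -0.011] w 0.625 q [ -7.  23.  36.  99. -15.  62.  20.]
```

View pics/both3.png

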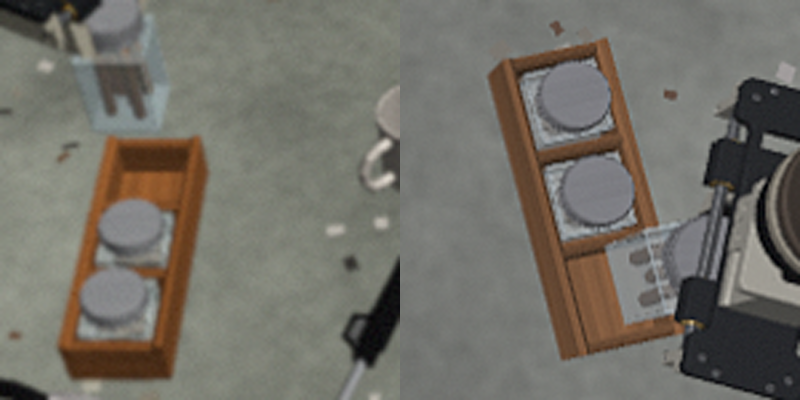

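```bash
cat > m3.py <<'E'
from fit import *; import pickle
c,d,p=pickle.load(open('f3.pkl','rb'))
t1=cv2.imread('pics/top1.png')[...,::-1]
def grad(img):
    f=img.astype(np.float32); g=0
    for k in range(3):
        b=cv2.GaussianBlur(f[...,k],(0,0),.7); g=g+cv2.Sobel(b,cv2.CV_32F,1,0)**2+cv2.Sobel(b,cv2.CV_32F,0,1)**2
    return np.sqrt(g)
def seg(q,n=60): q=np.array(q,float); return np.vstack([q[i]+(q[(i+1)%len(q)]-q[i])*np.linspace(0,1,n)[:,None] for i in range(len(q))])
def rect(x,y,a,x0,x1,y0,y1,z):
    r=lambda u,v:(x+np.cos(a)*u-np.sin(a)*v,y+np.sin(a)*u+np.cos(a)*v,z)
    return seg([r(x0,y0),r(x1,y0),r(x1,y1),r(x0,y1)])
def efit(views,pts,p0,st):
    def cost(q):
        s=0
        for cc,g in views:
            u=proj(cc,pts(*q)).astype(np.float32); s-=np.minimum(cv2.remap(g,u[:,0].copy(),u[:,1].copy(),cv2.INTER_LINEAR),250).mean()
        return s
    best=min((minimize(cost,p0,method='Nelder-Mead',options=dict(initial_simplex=np.array(p0)+np.vstack([np.zeros(3),np.diag(np.array(st)*sg)])-k*np.array(st)*.4,xatol=1e-5,fatol=1e-4)) for sg in(1,-1) for k in(-1,0,1)),key=lambda r:r.fun)
    return best.x.round(4),round(best.fun,1)
gs,gt,gd=grad(c[0]),grad(t1),grad(d[0])
stp=lambda x,y,a:rect(x,y,a,-.046,.204,-.0445,.0445,.05)
S=[]
for W in([(d,gt),(c,gs)],[(d,gt)],[(c,gs)]):
    r=efit(W,stp,[.528,-.239,.246],[.006,.006,.04]); S.append(r[0]); print('stand edge',r)
zb=p[2]-.110
jp=lambda x,y,a:np.vstack([rect(x,y,a,-.03,.03,-.03,.03,zb)])
for W in([(d,gd),(c,gs)],[(d,gd)],[(c,gs)]): print('jar edge',efit(W,jp,[p[0],p[1],.246],[.004,.004,.06]))
def ov(cc,img,l,t,w):
    k=400//w*1; k=400/w; o=cv2.resize(img[t:t+w,l:l+w],(400,400),interpolation=cv2.INTER_CUBIC).copy()
    for P,col in((stp(*S[0]),(0,255,0)),(rect(*S[0],-.0345,.0345,-.0345,.0345,.05),(255,255,0)),(rect(p[0],p[1],.246,-.03,.03,-.03,.03,zb),(255,0,0)),(rect(p[0],p[1],.246,-.03,.03,-.03,.03,zb+.086),(255,0,255))):
        for u in (proj(cc,P)-[l,t]+.5)*k: cv2.circle(o,tuple(int(v) for v in u),0,col,-1)
    return o
save('ov3.png',np.hstack([ov(c,c[0],145,165,100),ov(d,d[0],455,155,130)]))
E
python3 m3.py
```

```text
stand edge (array([ 0.5291, -0.2378,  0.2399]), np.float64(-351.1))
stand edge (array([ 0.5288, -0.238 ,  0.2414]), np.float64(-183.3))
stand edge (array([ 0.5291, -0.2266,  0.2624]), np.float64(-197.5))
jar edge (array([ 0.5311, -0.2353,  0.2717]), np.float64(-294.4))
jar edge (array([ 0.5307, -0.2355,  0.2793]), np.float64(-166.5))
jar edge (array([ 0.5375, -0.2333,  0.2439]), np.float64(-145.6))
```

View pics/ov3.png

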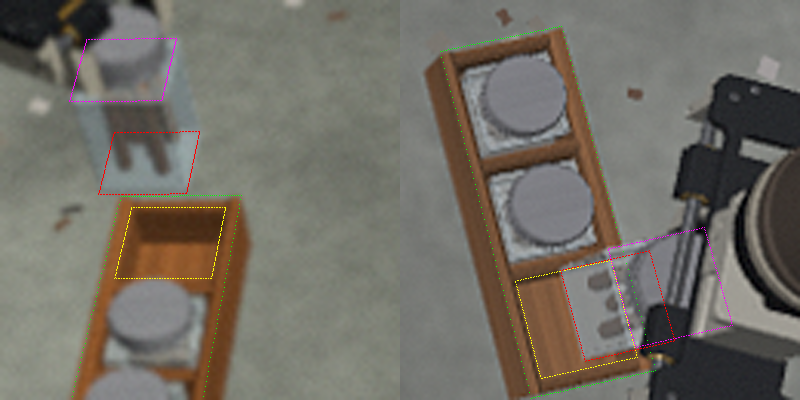

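The stand overlay fits both views: the yellow well mouth lies on the real one at about (170,243) left and (577,330) right. The jar hangs upright over it. I'll lower it to just above the mouth and compare at nearly equal heights.

>>> move_arm:
  series:
    - [-0.05,-0.13,-1.0,0,0,-1]
    - [0,0,-2.0,0,0,0]
    - [0,0,-2.0,0,0,0]
    - [0,0,-1.4,0,0,0]
    - [0,0,-0.7,0,0,0]
    - [0,0,-0.3,0,0,0]
    - [0,0,0,0,0,0]
    - [0,0,0,0,0,0]

```text
clock: 7.55
position: [0.528, -0.24, 0.1664]
ee_rot: [2.488, 1.917, 0.001]
force: [0.5, -0.1, -3.5]
width: 0.626
```

```bash
python3 - <<'E'
from h import *
import pickle
s=st(); pickle.dump((cam('scene'),cam('top'),s['position']),open('f3.pkl','wb'))
E
sed -i 's/ov3.png/ov4.png/; s/(c,c\[0\],145,165,100)/(c,c[0],150,185,80)/; s/455,155,130/480,200,80/' m3.py; python3 m3.py
```

```text
t 7.55 pos [ 52.8  -24.    16.64] jaw -14.78 tilt z [ 0.06 -0.02] F [ 0.5 -0.1 -3.5] M [-0.131  0.062  0.001] w 0.626 q [ -5.  28.  34. 104. -19.  54.  23.]
stand edge (array([ 0.5256, -0.2243,  0.2411]), np.float64(-341.9))
stand edge (array([ 0.5288, -0.238 ,  0.2414]), np.float64(-183.3))
stand edge (array([ 0.5157, -0.2307,  0.2671]), np.float64(-181.9))
jar edge (array([ 0.5281, -0.2382,  0.2013]), np.float64(-346.8))
jar edge (array([ 0.528 , -0.2392,  0.156 ]), np.float64(-169.1))
jar edge (array([ 0.5277, -0.2372,  0.2318]), np.float64(-180.3))
```

View pics/ov4.png

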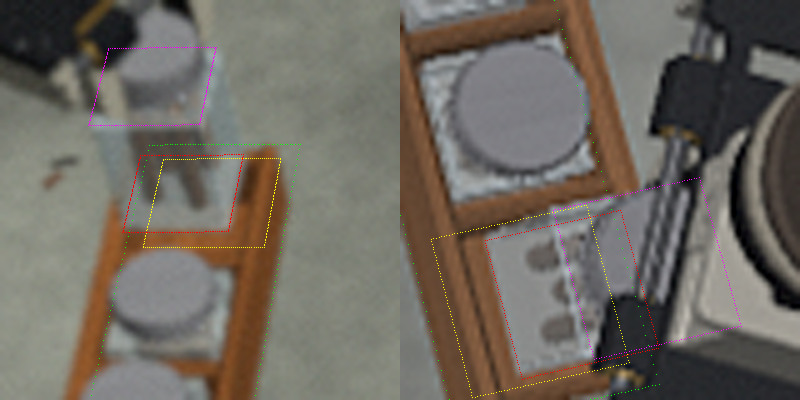

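The jar bottom (red) lies on the real jar in both views. The green and yellow lines in this overlay are wrong, because the joint stand fit was misled by the jar covering it, so I keep the earlier well pose (0.529, -0.238). A small shift, then a slow descent into the mouth.

>>> move_arm:
  series:
    - [0.1,0.13,0,0,0,0]
    - [0,0,-0.5,0,0,0]
    - [0,0,-0.5,0,0,0]
    - [0,0,-0.4,0,0,0]
    - [0,0,-0.3,0,0,0]
    - [0,0,0,0,0,0]

```text
clock: 8.25
position: [0.5283, -0.2383, 0.1481]
ee_rot: [-2.488, -1.917, 0.001]
force: [0.4, 0.0, -2.3]
width: 0.624
```

```bash
python3 -c "
from h import *
st()"
```

```text
t 8.25 pos [ 52.83 -23.83  14.81] jaw -14.78 tilt z [-0.06  0.01] F [ 0.4  0.  -2.3] M [-0.117  0.089  0.004] w 0.624 q [ -4.  29.  33. 105. -20.  52.  23.]
```

The underside is 12 mm below the stand's top with no contact force, so the jar is in the mouth. Continuing.

>>> move_arm:
  series:
    - [0,0,-0.6,0,0,0]
    - [0,0,-0.7,0,0,0]
    - [0,0,-0.6,0,0,0]
    - [0,0,-0.4,0,0,0]
    - [0,0,-0.2,0,0,0]
    - [0,0,-0.1,0,0,0]
    - [0,0,-0.1,0,0,0]
    - [0,0,0,0,0,0]

```text
clock: 9.05
position: [0.5287, -0.2385, 0.1218]
ee_rot: [2.489, 1.917, 0.0]
force: [0.5, 0.1, -2.8]
width: 0.626
```

```bash
python3 -c "
from h import *
st()"
```

```text
t 9.05 pos [ 52.87 -23.85  12.18] jaw -14.78 tilt z [ 0.01 -0.  ] F [ 0.5  0.1 -2.8] M [-0.098  0.063  0.054] w 0.626 q [ -3.  31.  32. 106. -21.  49.  24.]
```

>>> move_arm:
  series:
    - [0,0,-0.1,0,0,0]
    - [0,0,0,0,0,0]
    - [0,0,0,0,0,0]

```text
clock: 9.35
position: [0.5287, -0.2384, 0.1208]
ee_rot: [2.488, 1.917, 0.0]
force: [0.2, 0.6, -2.9]
width: 0.63
```

>>> move_arm:
  series:
    - [0,0,-0.1,0,0,0]
    - [0,0,0,0,0,0]
    - [0,0,0,0,0,0]

```text
clock: 9.65
position: [0.5289, -0.2386, 0.12]
ee_rot: [2.488, 1.917, 0.001]
force: [-0.9, 1.1, 0.3]
width: 0.628
```

>>> move_arm:
  series:
    - [0,0,-0.1,0,0,0]
    - [0,0,0,0,0,0]
    - [0,0,0,0,0,0]

```text
clock: 9.95
position: [0.5294, -0.2386, 0.1197]
ee_rot: [2.487, 1.917, 0.002]
force: [-0.7, 0.3, 7.8]
width: 0.634
```

Contact came at TCP z = 0.120, exactly the fully seated height, with about 8 N of push. Now I twist anticlockwise with a firmer grip, watching torque.

>>> move_arm:
  series:
    - [0,0,0.05,0,0,0]
    - [0,0,0,0,0,0]
    - [0,0,0,0,0,4]
    - [0,0,0,0,0,5]
    - [0,0,0,0,0,5]
    - [0,0,0,0,0,6]
  grip: 0
  force: 60

```text
clock: 10.55
position: [0.529, -0.2386, 0.1197]
ee_rot: [2.113, 2.323, 0.001]
force: [0.1, 0.2, 5.8]
width: 0.624
```

```bash
python3 -c "
from h import *
st()"
```

```text
t 10.55 pos [ 52.9  -23.86  11.97] jaw 5.43 tilt z [ 0.06 -0.01] F [0.1 0.2 5.8] M [-0.02   0.307 -0.182] w 0.624 q [  1.  30.  26. 106. -17.  48.  41.]
```

>>> move_arm:
  series:
    - [0,0,0,0,0,5]
    - [0,0,0,0,0,5]

```text
clock: 10.75
position: [0.5292, -0.2389, 0.1198]
ee_rot: [1.903, 2.498, 0.001]
force: [1.3, -0.5, 4.7]
width: 0.624
```

Run:
```python
from h import *
st(); c=cam('scene'); d=cam('top')
a=cv2.resize(c[0][190:270,150:230],(400,400),interpolation=cv2.INTER_CUBIC)
b=cv2.resize(d[0][200:280,480:560],(400,400),interpolation=cv2.INTER_CUBIC)
save('tw1.png',np.hstack([a,b]))
```

```text
t 10.75 pos [ 52.92 -23.89  11.98] jaw 15.41 tilt z [ 0.08 -0.03] F [ 1.3 -0.5  4.7] M [-0.223  0.179 -0.203] w 0.624 q [  3.  30.  23. 106. -15.  47.  49.]
```

View pics/tw1.png

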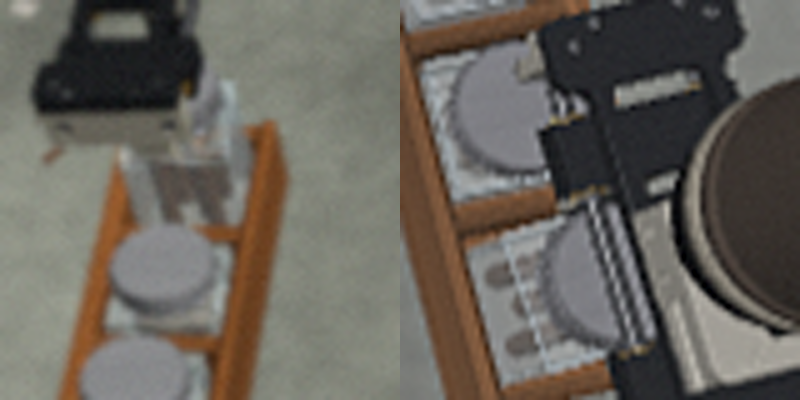

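The jar sits deep in the well with its sides parallel to the well's (top view about (550,300)). The lid has turned 30°. I'll continue in small steps, watching for the torque to drop.

>>> move_arm:
  series:
    - [0,0,0,0,0,5]
    - [0,0,0,0,0,5]

```text
clock: 11.05
position: [0.5295, -0.2392, 0.1201]
ee_rot: [1.678, 2.653, 0.0]
force: [0.2, -0.7, 7.7]
width: 0.625
```

```bash
python3 -c "
from h import *
st()"
```

```text
t 11.05 pos [ 52.95 -23.92  12.01] jaw 25.39 tilt z [ 0.13 -0.07] F [ 0.2 -0.7  7.7] M [-0.303  0.063 -0.146] w 0.625 q [  4.  29.  21. 106. -14.  47.  57.]
```

>>> move_arm:
  series:
    - [0,0,0,0,0,5]

```text
clock: 11.15
position: [0.5297, -0.2392, 0.1202]
ee_rot: [1.56, 2.724, 0.0]
force: [0.5, -0.3, 8.6]
width: 0.625
```

```bash
python3 -c "
from h import *
st()"
```

```text
t 11.15 pos [ 52.97 -23.92  12.02] jaw 30.41 tilt z [ 0.15 -0.07] F [ 0.5 -0.3  8.6] M [-0.175  0.039 -0.138] w 0.625 q [  5.  29.  19. 106. -13.  47.  61.]
```

>>> move_arm:
  series:
    - [0,0,0,0,0,5]

```text
clock: 11.25
position: [0.5298, -0.2391, 0.1204]
ee_rot: [1.439, 2.789, 0.0]
force: [0.2, -0.0, 9.6]
width: 0.627
```

```bash
python3 -c "
from h import *
st()"
```

```text
t 11.25 pos [ 52.98 -23.91  12.04] jaw 35.42 tilt z [ 0.17 -0.07] F [ 0.2 -0.   9.6] M [-0.161  0.057 -0.074] w 0.627 q [  6.  29.  18. 106. -12.  47.  66.]
```

>>> move_arm:
  series:
    - [0,0,0,0,0,5]

```text
clock: 11.35
position: [0.53, -0.2391, 0.1205]
ee_rot: [1.316, 2.849, 0.001]
force: [0.1, 0.8, 10.3]
width: 0.629
```

```bash
python3 -c "
from h import *
st()"
```

```text
t 11.35 pos [ 53.   -23.91  12.05] jaw 40.42 tilt z [ 0.18 -0.06] F [ 0.1  0.8 10.3] M [-0.059  0.038 -0.104] w 0.629 q [  7.  29.  16. 106. -11.  47.  70.]
```

>>> move_arm:
  series:
    - [0,0,0,0,0,5]

```text
clock: 11.45
position: [0.53, -0.239, 0.1205]
ee_rot: [1.19, 2.904, 0.001]
force: [-0.6, 0.5, 10.9]
width: 0.626
```

```bash
python3 -c "
from h import *
st()"
```

```text
t 11.45 pos [ 53.   -23.9   12.05] jaw 45.43 tilt z [ 0.18 -0.05] F [-0.6  0.5 10.9] M [ 0.021  0.165 -0.044] w 0.626 q [  8.  29.  15. 106. -10.  47.  74.]
```

The lid stopped rising at about 55° and the torque is near zero. It has turned 60°. A few degrees more for margin, then a small test lift.

>>> move_arm:
  series:
    - [0,0,0,0,0,4]
    - [0,0,0.1,0,0,0]
    - [0,0,0.2,0,0,0]
    - [0,0,0.2,0,0,0]
    - [0,0,0,0,0,0]
    - [0,0,0,0,0,0]

```text
clock: 12.05
position: [0.5286, -0.2383, 0.1241]
ee_rot: [-1.094, -2.945, -0.0]
force: [0.8, 0.9, 0.2]
width: 0.624
```

```bash
python3 -c "
from h import *
for _ in range(3): st()"
```

```text
t 12.05 pos [ 52.86 -23.83  12.41] jaw 49.23 tilt z [-0.01  0.01] F [0.8 0.9 0.2] M [ 0.12  -0.155  0.009] w 0.624 q [  9.  28.  14. 105.  -9.  47.  77.]
t 12.05 pos [ 52.86 -23.83  12.41] jaw 49.23 tilt z [-0.01  0.01] F [0.8 0.9 0.2] M [ 0.12  -0.155  0.009] w 0.624 q [  9.  28.  14. 105.  -9.  47.  77.]
t 12.05 pos [ 52.86 -23.83  12.41] jaw 49.23 tilt z [-0.01  0.01] F [0.8 0.9 0.2] M [ 0.12  -0.155  0.009] w 0.624 q [  9.  28.  14. 105.  -9.  47.  77.]
```

With no jar weight on the wrist, the lid is free. I lift straight to 36 mm above its seated height, which puts its lower edge 20 mm over the rim.

>>> move_arm:
  series:
    - [0,0,0.4,0,0,0]
    - [0,0,0.7,0,0,0]
    - [0,0,0.8,0,0,0]
    - [0,0,0.7,0,0,0]
    - [0,0,0.4,0,0,0]
    - [0,0,0.2,0,0,0]
    - [0,0,0,0,0,0]
    - [0,0,0,0,0,0]

```text
clock: 12.85
position: [0.5285, -0.2384, 0.1561]
ee_rot: [-1.094, -2.945, -0.0]
force: [-0.3, 0.0, -1.6]
width: 0.628
```

Run:
```python
from h import *
st(); c=cam('scene'); d=cam('top')
a=cv2.resize(c[0][180:270,150:240],(400,400),interpolation=cv2.INTER_CUBIC)
b=cv2.resize(d[0][190:290,470:570],(400,400),interpolation=cv2.INTER_CUBIC)
save('end1.png',np.hstack([a,b]))
```

```text
t 12.85 pos [ 52.85 -23.84  15.61] jaw 49.23 tilt z [-0.01  0.01] F [-0.3  0.  -1.6] M [-0.008 -0.03   0.003] w 0.628 q [  8.  26.  15. 104.  -8.  51.  76.]
```

View pics/end1.png

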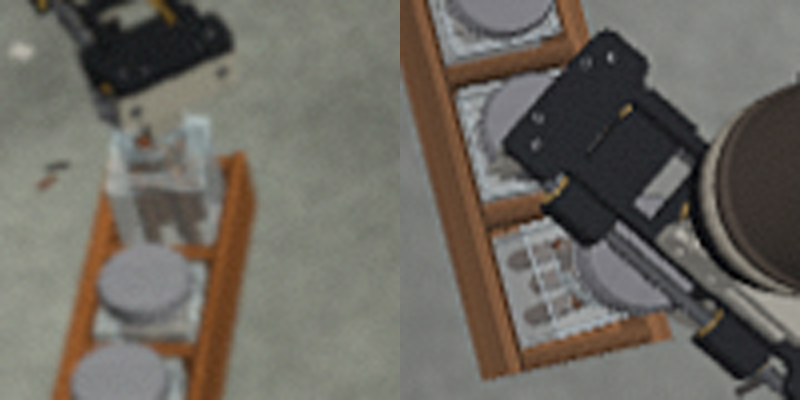

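The jar stands in its well (left about (165,190), open mouth visible behind the fingers) and the lid is held above it. One settling step, then hand in.

>>> move_arm:
  series:
    - [0,0,0,0,0,0]
    - [0,0,0,0,0,0]
    - [0,0,0,0,0,0]

```text
clock: 13.25
position: [0.5286, -0.2384, 0.1562]
ee_rot: [-1.094, -2.945, -0.0]
force: [0.6, 0.7, -1.5]
width: 0.625
```

```bash
python3 -c "
from h import *
st(); print(workorder.sign_off())"
```

```text
t 13.25 pos [ 52.86 -23.84  15.62] jaw 49.23 tilt z [-0.01  0.  ] F [ 0.6  0.7 -1.5] M [-0.059  0.039  0.03 ] w 0.625 q [  8.  26.  15. 104.  -8.  51.  76.]
the job is handed in; nothing more can be done
None
```

I carried the glass jar by its steel lid into the empty well and unscrewed the lid there. The job is handed in at about 13 s, with the lid held about 2 cm above the open mouth.

- **Seating:** the jar touched down at TCP z = 0.120 m, the height expected for fully seated.
- **Unscrewing:** I turned the lid 64° anticlockwise. It stopped rising at about 55° and the torque had fallen to near zero by 60°. I then added about 4° for margin, so the turn went slightly past the release point.
- **Last checks:** the lid was 36 mm above its seated height (about 20 mm over the rim), level to 0.01° and still gripped. The last picture showed the jar standing in its well.

Some readings did not agree:

- **Stand fits:** the two cameras' fits of the stand differed by several millimetres, and one later fit was misled by the jar covering it. I kept the earlier fit, which lay well on both pictures.
- **Turning torque:** it read only about 0.2 N m, against the stated 0.4 to 0.6. My first reading came 20° into the turn.
- **Final force:** the final vertical force was about -1.5 N, more than I would expect for the lid alone. Holding the jar and lid together had read about -2.3 to -3.6 N.
- **Other objects:** I did not measure the bystanders again at the end. The last crops covered only the stand area, and I saw nothing disturbed there.

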